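# Start the hold-down screw of the carving block

## Robot

A 7-joint arm with a two-finger parallel gripper is mounted at the origin on the work surface. World frame = base frame: x ahead of the robot, y to its left, z up, the work surface at z = 0. Lengths are in mm, angles in rad, forces in N, time in s.
With the tool pointing down it reaches from about 400 to 875 mm from the base axis. Payload 4.4 kg.
Tool frame: the origin (TCP) lies on the centre line of the jaws, within the pads' length; the fingertips stand 19 mm ahead of it and the grasp point (between the pads) is the TCP; z points along the fingers, y is the line along which they close (so a half turn about z gives the same grasp; the last joint's range is limited). The gripper opens to 85 mm and grips with 20 to 120 N. Pads are 22 mm wide; open, the fingers measure 114 mm over their backs; the gripper's body (76 mm by 85 mm) begins 54 mm behind the grasp point. The pads swing forward as they close: fully open they stand 13 mm farther back than shut.
Start: joints at [1.268, 0.628, 0.038, 1.517, -0.027, 0.996, -0.02], TCP at [152.512, -631.868, 250.313] pointing down, gripper open.
Joint ranges: [-3.06, 3.06], [-0.37, 2.12], [-1.25, 1.32], [0.18, 2.47], [-1.1, 4.24], [0.23, 1.98], [-2.94, 2.94]. Speed limits (rad/s): [2.57, 2.57, 3.14, 3.14, 3.14, 3.14, 3.14].

## Interface

Orientations are given as [roll, pitch, yaw] about the fixed x, y, z axes, in that order (R = Rz(yaw) Ry(pitch) Rx(roll)).
In Python, from cell import ctrl, viewer, silhouettes gives the robot as it stands.
- The arm moves only by the shell command python3 -m creep 'ROWS'. ROWS is JSON, a list of rows, each an object with "jaw": the gripper command: -1 is shut, 1 is fully open, values between are in proportion; "xyz": the shift along the tool's x, y, z in mm, a list of three; "angular": the turn, a rotation vector about the tool's x, y, z in rad, a list of three. In form: [{"jaw": jaw, "xyz": [tx, ty, tz], "angular": [rx, ry, rz]}, ...]. A call has 1 to 12 rows; each row is the pose to reach, as a shift and turn from the pose commanded when the call began, along the tool's axes at that moment; what a row does not reach only later rows make up. A row lasts 1/8 s, in which the tool goes at most 62.5 mm and 10.7 degrees, less where a joint would pass 70% of its speed; a pose out of reach is approached as far as the arm can. A call with a gripper value outside its range is refused whole. The fingers move at their own pace and stop on an object; the grip force is fixed at half the most. Time passes only in rows, so rows that repeat a pose let the fingers close. It gives the time, the measured TCP pose, the force, the opening and the grip force at its end, in the units of the state.
- ctrl.read_state(): the state, without advancing time (a new reading comes with each control period).
- viewer.get_image(name): name is "side" or "top"; returns (picture, depth): 384x512x3 uint8, red, green, blue; 384x512 float32, mm along the optical axis (not along the pixel's ray), 0 where there is no reading.
- viewer.camera_model(name): a dict with "fx", "fy", "cx", "cy" (pixels), "T" (4x4, takes a point from camera to world coordinates). Camera axes: x right, y down, z forward; pixel columns grow to the right and rows downward; lengths in mm; the calibration is good to about 2 mm. A picture is of the moment at which its call begins. camera_model takes no time and is no camera call.
- ctrl.finish_job(): hands the job in; it is judged then, once.
Trained networks look in the newest picture that a camera, given by its name, has taken for a name from the list of things; names that differ only in an ending like _2 or _b are one class to them, and where a whole thing is asked for, a point or a joint stands for the part that bears it (a point fixed in the world has none). Each returns a list of dicts, best first, with "score" (0 to 1); they miss things now and then, are a little off and sometimes report something else, mostly with a low value. They report only what shows in the picture. A call takes as long as a camera call.
- silhouettes(camera, target): "pixels" (384x512 bool, what is visible of it) and "xy" ([column, row] in pixels, amid what is visible of it).
The state is a dict: "clock": time; "qpos": joint angles; "qd": joint speeds; "tau": joint torques, N m; "eef_pos": TCP position; "tool_rot": TCP orientation; "force": force on the tool from outside, world axes, zero at the start; "torque": the same for the moment, N m; "width": finger opening in mm; "gripper_force": force on a finger pad.
Only numpy, scipy, OpenCV 4.12 (cv2) and the standard library are available. Lean on these libraries where they do the work, as an engineer would, in place of code of your own. Each camera call takes 0.05 s, during which the arm holds its last target. There are 200 camera calls.

## Task

The hold-down screw on the carving block stands loose in its threaded boss, its thread not yet caught. Take it by its T-bar and turn it backward (counterclockwise seen from above) until you feel it drop as the thread ends pass each other, then turn it forward (clockwise) one full turn so that it is started, taking new grips as needed. Finish with the gripper still closed on the T-bar, holding the screw still there; do not wind it forward before the drop, and leave the weight, the mallet and the punches where they are.

Things in the scene. Friction and masses are not known exactly. Their poses are not given: they have to be found in the camera images.
- block: round wooden carving block, a log slice 280 mm across, 70 mm high, fixed to the table; origin at the centre of its underside. At x -35, y -30 mm in its frame a dark steel nut plate (100 x 72 x 6 mm) with an upright round threaded boss (50 mm across, its top 106 mm above the table) is fixed on it.
- tee_bar: upright flat steel T-bar on top of the hold-down screw, by which it is turned: 64 mm long (its x), 14 mm thick (its y), 36 mm high (its z, upright). Origin at the bar's centre, on the screw's vertical axis, about 162 to 164 mm above the table at the start. Held loosely between the fingers (some mm of play) the screw can rise and sink while they turn it; gripped hard it cannot drop.
- screw_turn (a joint): angle of the screw about its upright axis, rad: 0 at the start, growing when turned forward (clockwise seen from above), falling when turned backward; counts on over several turns.
- screw_sink (a joint): how far the screw has sunk in the boss, m (the T-bar comes down as much). Right-hand thread, 10 mm pitch. At the start 1 to 4 mm: its thread end rests on the boss's first thread. Turned backward it creeps up to 0 and, somewhere 0.8 to 2.9 rad back, drops 10 mm by its own weight; further back it climbs and drops again each turn. Forward from the drop it sinks 10 mm a turn, play 1 mm.
- weight: bystander: round dark iron weight 68 mm across, 55 mm high with a knobbed top, standing on the block's wood; origin at the centre of its underside
- mallet: bystander: wooden mallet lying on the table, head 64 mm across and 100 mm long (along its y, at its x = 100 mm), round handle along its x back to x = -120 mm; origin on the table under the handle
- punch: bystander: dark steel punch lying on the table, 118 mm long along its x, 9 mm thick; origin at the middle of its underside
- punch_rack: fixed bystander: dark wooden strip 50 x 260 x 40 mm with upright steel punches to 115 mm above the table; origin at the centre of its underside
- flange (a point): point on the screw's vertical axis, on the underside of its round flange (40 mm across, 7 mm thick) below the T-bar. A 30 mm threaded shank goes from here down into the boss. The whole screw weighs about 0.55 kg, is captive in the boss (lifts only a few mm, always upright), turns easily (about 0.02 N m) and never turns by itself.

How it is judged:
By the outcome, as a careful person would: the job done as asked, in the order asked, and still so for the second after the job is handed in, while the arm keeps its last pose, push and grip.
It also fails if it takes over 72 s, if anything falls off the work surface, if the arm or the gripper's body presses on something with over 40 N, if the wrist force passes 120 N, or if a joint passes its speed limit or range.

## Working session

There is one attempt and no reset: what is moved stays moved. The work goes in short steps, Python scripts to look and compute and a shell command to move; the robot and the scene stay as the last step left them, time stands still between calls to the robot, and variables do not carry over. Pictures are saved under pics/ and viewed, at most 10 in all, crops included, and the job is handed in when it is done.

```bash
mkdir -p pics
cat > h.py <<'E'
import numpy as np,cv2
from cell import ctrl,viewer,silhouettes
def cloud(cam,d):
    m=viewer.camera_model(cam);v,u=np.mgrid[:384,:512]
    P=np.stack([(u-m['cx'])/m['fx']*d,(v-m['cy'])/m['fy']*d,d,np.ones_like(d)],-1)
    return (P@np.array(m['T']).T)[...,:3]
def bar():
    im,d=viewer.get_image('top');s=silhouettes('top','tee_bar')
    print([(round(float(x['score']),2),np.round(x['xy']).tolist(),int(x['pixels'].sum())) for x in s])
    if not s: return im,d,None
    P=cloud('top',d);q=P[s[0]['pixels']&(d>0)]
    zt=np.percentile(q[:,2],90);t=q[abs(q[:,2]-zt)<5]
    (c,wh,a)=cv2.minAreaRect(t[:,:2].astype(np.float32))
    w=np.linalg.eigh(np.cov(t[:,:2].T))[1][:,1]
    print('top z',zt,'rect',c,wh,a,'axis deg',np.degrees(np.arctan2(w[1],w[0])),len(t))
    return im,d,s
E
python3 - <<'E'
from h import *
im,d,s=bar()
im2,d2=viewer.get_image('side')
cv2.imwrite('pics/a.png',np.vstack([im,im2])[:,:,::-1][:, :])
st=ctrl.read_state();print(st)
for n in ['weight','mallet','punch','punch_rack','block']:
    r=silhouettes('top',n)
    P=cloud('top',d)
    for x in r: 
        q=P[x['pixels']&(d>0)];print(n,x['score'],np.round(np.percentile(q,[2,50,98],axis=0)).tolist())
E
python3 -c "
import cv2;i=cv2.imread('pics/a.png');cv2.imwrite('pics/a2.png',cv2.resize(i,(400,600),interpolation=3))"
```

```text
[(0.4, [254.0, 200.0], 125)]
top z 182.45429264714 rect (516.1908569335938, -33.27368927001953) (13.750205993652344, 61.9448127746582) 65.34923553466797 axis deg 156.89018927109623 66
{'clock': 0.15, 'qpos': array([ 1.2682162 ,  0.62913996,  0.0384323 ,  1.51814359, -0.02701324,
        0.99630431, -0.01999806]), 'qd': array([ 0.00125121, -0.00304427, -0.00122866, -0.0047321 ,  0.00218943,
       -0.00072773,  0.00082941]), 'tau': array([ 2.05946264e-03, -5.63795149e+01,  1.22794904e+00, -1.93648821e+01,
        1.11388098e-02,  7.40694290e-03, -3.07842797e-06]), 'eef_pos': array([ 152.41108686, -631.41309942,  249.59424958]), 'tool_rot': array([-3.14011439e+00, -1.28466103e-05,  2.36787754e-01]), 'force': array([-0.44758867,  0.6337244 ,  0.77658202]), 'torque': array([ 0.04487287, -0.03968189, -0.03312576]), 'gripper_force': 0.0, 'width': 85.31700320097856}
weight 0.66 [[604.0, -58.0, 68.0], [632.0, -25.0, 100.0], [672.0, 6.0, 128.0]]
mallet 0.59 [[424.0, 295.0, 5.0], [605.0, 359.0, 46.0], [656.0, 393.0, 68.0]]
punch 0.44 [[437.0, -312.0, -4.0], [493.0, -293.0, 7.0], [545.0, -274.0, 15.0]]
block 0.97 [[432.0, -153.0, 50.0], [550.0, -29.0, 71.0], [682.0, 94.0, 81.0]]
```

View pics/a2.png

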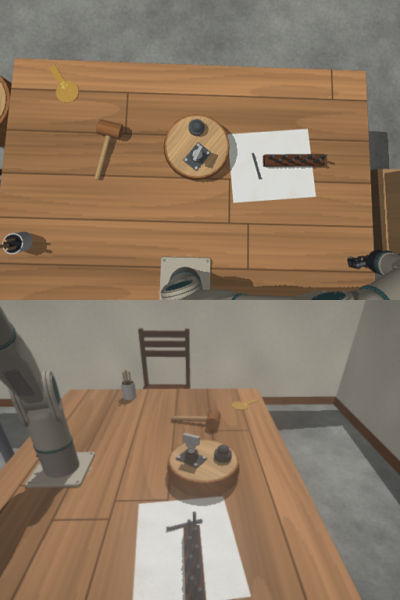

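```bash
python3 -m creep '[{"jaw":1,"xyz":[247,-248,0],"angular":[0,0,0]},{"jaw":1,"xyz":[247,-248,0],"angular":[0,0,0]},{"jaw":1,"xyz":[247,-248,0],"angular":[0,0,0]},{"jaw":1,"xyz":[247,-248,0],"angular":[0,0,0]},{"jaw":1,"xyz":[247,-248,0],"angular":[0,0,0]},{"jaw":1,"xyz":[247,-248,0],"angular":[0,0,0]},{"jaw":1,"xyz":[494,-496,0],"angular":[0,0,0]},{"jaw":1,"xyz":[494,-496,0],"angular":[0,0,0]},{"jaw":1,"xyz":[494,-496,0],"angular":[0,0,0]},{"jaw":1,"xyz":[494,-496,0],"angular":[0,0,0]},{"jaw":1,"xyz":[494,-496,0],"angular":[0,0,0]},{"jaw":1,"xyz":[494,-496,0],"angular":[0,0,0]}]'; python3 -c "
from cell import ctrl;s=ctrl.read_state();print(s['qpos'],s['eef_pos'],s['tool_rot'])"
```

```text
clock: 1.9
eef_pos: [517.9, -30.2, 250.6]
tool_rot: [-3.141, -0.002, 0.241]
force: [0.2, -1.9, -0.3]
width: 85.5
gripper_force: 0.0
[ 0.0327552   0.44001591 -0.03959725  1.88053711  0.02155018  0.82005735
 -1.34794485] [517.89772973 -30.22371285 250.58610158] [-3.14084678e+00 -1.62109175e-03  2.40603949e-01]
```

```bash
python3 -m creep '[{"jaw":1,"xyz":[-2.4,2.6,0],"angular":[0,0,0.65]},{"jaw":1,"xyz":[-2.4,2.6,0],"angular":[0,0,0.65]},{"jaw":1,"xyz":[-2.4,2.6,0],"angular":[0,0,0.65]},{"jaw":1,"xyz":[-2.4,2.6,0],"angular":[0,0,0.65]},{"jaw":1,"xyz":[-2.4,2.6,30],"angular":[0,0,0.65]},{"jaw":1,"xyz":[-2.4,2.6,30],"angular":[0,0,0.65]}]'
python3 - <<'E'
from h import *
im,d,s=bar()
im2,d2=viewer.get_image('side')
s2=silhouettes('side','tee_bar')
for x in s2:
    q=cloud('side',d2)[x['pixels']&(d2>0)];print(x['score'],x['xy'],np.percentile(q,[2,50,98],axis=0).round().tolist())
c=cv2.resize(im[120:280,180:340],(400,400));c2=cv2.resize(im2[100:260,170:330],(400,400))
cv2.imwrite('pics/b.png',np.hstack([c,c2])[:,:,::-1])
s=ctrl.read_state();print(s['qpos'],s['eef_pos'],s['tool_rot'])
E
```

```text
clock: 2.65
eef_pos: [513.2, -36.7, 219.0]
tool_rot: [3.14, 0.004, -0.413]
force: [-0.4, -0.4, -1.0]
width: 85.3
gripper_force: 0.0
[]
0.61 [245.6, 178.7] [[493.0, -54.0, 144.0], [521.0, -43.0, 163.0], [546.0, -30.0, 179.0]]
[-0.07498963  0.47961909  0.13309778  1.92316082 -0.09078685  0.74273351
 -1.87405193] [515.34533647 -37.03405959 221.27751892] [-3.14088200e+00 -1.61099748e-03 -4.13347032e-01]
```

View pics/b.png

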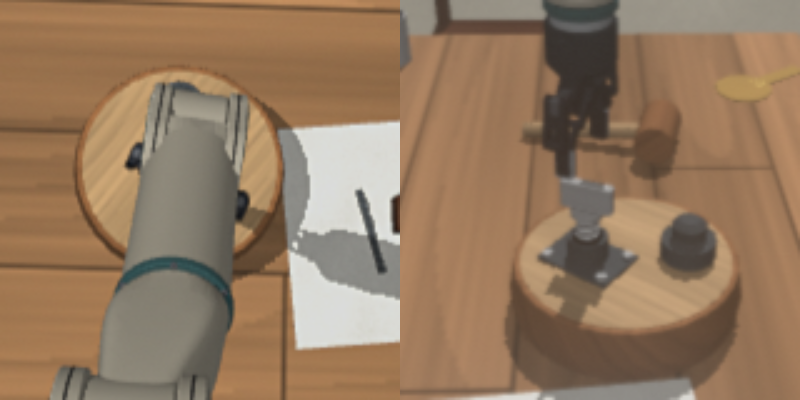

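```bash
python3 -m creep '[{"jaw":1,"xyz":[1,-3,0],"angular":[0,0,0]},{"jaw":1,"xyz":[1,-3,25],"angular":[0,0,0]},{"jaw":1,"xyz":[1,-3,48],"angular":[0,0,0]},{"jaw":1,"xyz":[1,-3,48],"angular":[0,0,0]},{"jaw":0,"xyz":[1,-3,48],"angular":[0,0,0]},{"jaw":-0.4,"xyz":[1,-3,48],"angular":[0,0,0]},{"jaw":-0.4,"xyz":[1,-3,48],"angular":[0,0,0]},{"jaw":-0.4,"xyz":[1,-3,48],"angular":[0,0,0]}]'
python3 - <<'E'
from h import *
im2,d2=viewer.get_image('side')
s2=silhouettes('side','tee_bar')
for x in s2:
    q=cloud('side',d2)[x['pixels']&(d2>0)];print(x['score'],x['xy'],np.percentile(q,[2,50,98],axis=0).round().tolist())
c2=cv2.resize(im2[130:230,190:300],(770,600),interpolation=2)
cv2.imwrite('pics/c.png',c2[:,:,::-1])
s=ctrl.read_state();print(s['qpos'],s['eef_pos'],s['tool_rot'],s['force'],s['width'])
E
```

```text
clock: 3.85
eef_pos: [516.9, -34.6, 172.7]
tool_rot: [-3.141, -0.001, -0.413]
force: [-0.1, 0.6, -0.2]
width: 25.6
gripper_force: 0.0
0.47 [249.8, 177.9] [[491.0, -55.0, 143.0], [535.0, -48.0, 161.0], [549.0, -28.0, 179.0]]
[-0.06790449  0.55426639  0.11818938  1.96506845 -0.10592108  0.62772801
 -1.86541549] [516.86352818 -34.54332308 172.49115888] [-3.14144232e+00 -2.91419933e-04 -4.13158122e-01] [-0.0737825   0.63038366  0.10460283] 25.507602582834462
```

View pics/c.png

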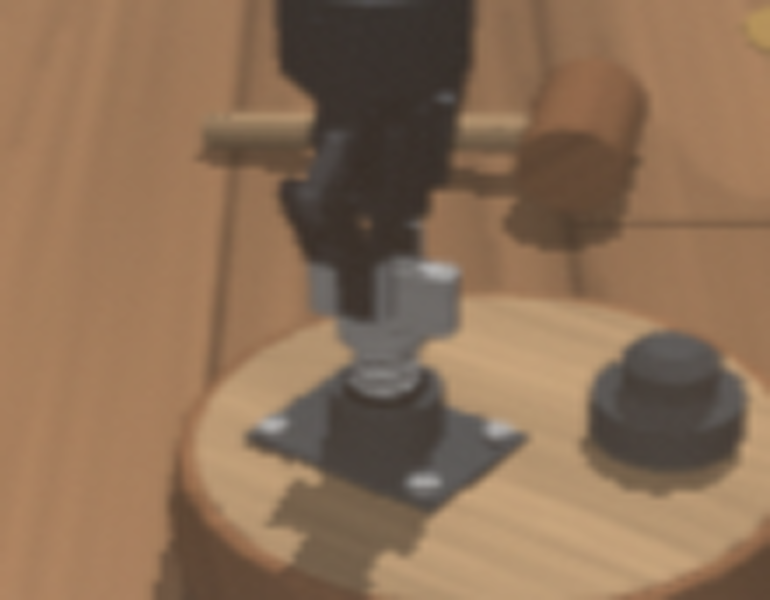

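```bash
cat > look.py <<'E'
from h import *
import sys
im,d=viewer.get_image('side');s=silhouettes('side','tee_bar')
P=cloud('side',d)
for x in s[:2]:
    q=P[x['pixels']&(d>0)];r=np.where(x['pixels'].any(1))[0]
    print(round(float(x['score']),2),np.round(x['xy'],1),'rows',r.min(),r.max(),np.percentile(q,[2,10,50,90,98],axis=0)[:,2].round(1).tolist())
# brightest edge: flange columns profile
c=cv2.cvtColor(im,cv2.COLOR_RGB2GRAY)[172:202,240:251].mean(1).round().astype(int);print(c.tolist())
cv2.imwrite(f'pics/l{sys.argv[1]}.png',cv2.resize(im[130:230,190:300],(770,600),interpolation=2)[:,:,::-1])
t=ctrl.read_state();print(t['clock'],t['eef_pos'].round(1),t['tool_rot'].round(3),t['force'].round(1),t['torque'].round(2),round(t['width'],1),t['qpos'][6].round(2))
E
python3 look.py 0
python3 -m creep '[{"jaw":-0.56,"xyz":[0,0,0],"angular":[0,0,0]},{"jaw":-0.56,"xyz":[0,0,0],"angular":[0,0,0]},{"jaw":-0.56,"xyz":[0,0,0],"angular":[0,0,-0.1]},{"jaw":-0.56,"xyz":[0,0,0],"angular":[0,0,-0.2]},{"jaw":-0.56,"xyz":[0,0,0],"angular":[0,0,-0.3]},{"jaw":-0.56,"xyz":[0,0,0],"angular":[0,0,-0.4]},{"jaw":-0.56,"xyz":[0,0,0],"angular":[0,0,-0.5]},{"jaw":-0.56,"xyz":[0,0,0],"angular":[0,0,-0.6]},{"jaw":-0.56,"xyz":[0,0,0],"angular":[0,0,-0.7]},{"jaw":-0.56,"xyz":[0,0,0],"angular":[0,0,-0.8]},{"jaw":-0.56,"xyz":[0,0,0],"angular":[0,0,-0.8]}]'; python3 look.py 1
```

```text
0.42 [249.9 178.9] rows 173 187 [-0.8, 139.4, 159.8, 176.9, 178.7]
[65, 80, 92, 93, 88, 86, 86, 87, 86, 87, 89, 96, 105, 106, 107, 110, 111, 112, 108, 108, 110, 102, 100, 88, 67, 63, 67, 67, 65, 66]
4.05 [516.8 -34.6 172.4] [-3.142 -0.    -0.413] [ 0.  -0.2 -0.3] [0.01 0.02 0.  ] 25.6 -1.87
clock: 5.42
eef_pos: [517.2, -34.3, 172.6]
tool_rot: [-3.141, -0.001, 0.386]
force: [0.2, 0.7, 0.2]
width: 18.8
gripper_force: 0.3
0.51 [242.1 177.8] rows 173 184 [68.7, 146.2, 162.8, 177.2, 179.3]
[60, 71, 78, 78, 77, 78, 78, 78, 78, 80, 89, 102, 104, 107, 107, 110, 114, 115, 106, 107, 105, 97, 98, 88, 66, 61, 67, 66, 65, 66]
5.525 [516.7 -34.5 172.3] [-3.141  0.     0.385] [0.4 1.3 1.2] [ 0.22 -0.03 -0.06] 18.8 -1.27
```

View pics/l1.png

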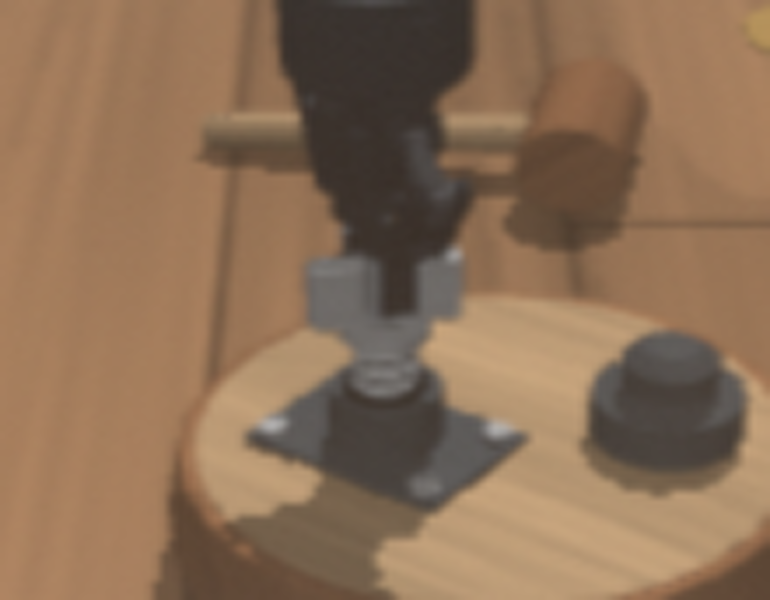

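```bash
cat > look.py <<'E'
from h import *
import sys
def top(n=None):
    im,d=viewer.get_image('side');P=cloud('side',d)
    hsv=cv2.cvtColor(im,cv2.COLOR_RGB2HSV)
    m=(d>0)&(np.hypot(P[...,0]-517,P[...,1]+35)<40)&(P[...,2]>115)&(P[...,2]<195)&(hsv[...,1]<60)&(hsv[...,2]>80)
    z=P[m][:,2]
    if n: cv2.imwrite(f'pics/l{n}.png',cv2.resize(im[130:230,190:300],(770,600),interpolation=2)[:,:,::-1])
    t=ctrl.read_state()
    zz=np.percentile(z,[5,50,90,96])
    print(round(t['clock'],2),len(z),zz.round(1).tolist(),'yaw',t['tool_rot'][2].round(3),t['eef_pos'].round(1),t['force'].round(1),t['torque'].round(2),round(t['width'],1),round(t['gripper_force'],1),t['qpos'][6].round(2))
    return zz
if __name__=='__main__':
    zz=top(sys.argv[1]); sys.exit(int(zz[3]<float(sys.argv[2])) if len(sys.argv)>2 else 0)
E
R='echo'
python3 look.py 2 173 && python3 -m creep '[{"jaw":-0.56,"xyz":[0,0,0],"angular":[0,0,-0.1]},{"jaw":-0.56,"xyz":[0,0,0],"angular":[0,0,-0.2]},{"jaw":-0.56,"xyz":[0,0,0],"angular":[0,0,-0.2]}]' >/dev/null && python3 look.py 3 173 && python3 -m creep '[{"jaw":-0.56,"xyz":[0,0,0],"angular":[0,0,-0.1]},{"jaw":-0.56,"xyz":[0,0,0],"angular":[0,0,-0.2]},{"jaw":-0.56,"xyz":[0,0,0],"angular":[0,0,-0.2]}]' >/dev/null && python3 look.py 4 173 && python3 -m creep '[{"jaw":-0.56,"xyz":[0,0,0],"angular":[0,0,-0.1]},{"jaw":-0.56,"xyz":[0,0,0],"angular":[0,0,-0.2]},{"jaw":-0.56,"xyz":[0,0,0],"angular":[0,0,-0.2]}]' >/dev/null && python3 look.py 5 173
```

```text
5.58 291 [119.8, 155.9, 178.2, 179.8] yaw 0.385 [516.6 -34.5 172.2] [ 0.3 -0.   0.4] [ 0.19 -0.07 -0.04] 18.9 0.4 -1.27
6.0 276 [121.2, 156.7, 178.6, 180.2] yaw 0.584 [516.4 -34.8 172.1] [-0.2 -0.6 -0.2] [-0.01  0.01 -0.02] 19.1 0.0 -1.13
6.42 264 [120.7, 157.5, 179.4, 181.0] yaw 0.783 [516.6 -34.9 172.2] [ 0.5 -0.9 -0.1] [-0.1  -0.01 -0.  ] 18.7 0.4 -0.98
6.85 256 [120.4, 158.6, 180.1, 183.0] yaw 0.983 [516.9 -35.  172.3] [ 0.3 -2.7  0.5] [-0.39 -0.19 -0.04] 18.5 0.9 -0.83
```

```bash
python3 -m creep '[{"jaw":-0.53,"xyz":[0,0,0],"angular":[0,0,-0.1]},{"jaw":-0.53,"xyz":[0,0,0],"angular":[0,0,-0.2]},{"jaw":-0.53,"xyz":[0,0,0],"angular":[0,0,-0.2]}]' >/dev/null && python3 look.py 6 175.5 && python3 -m creep '[{"jaw":-0.53,"xyz":[0,0,0],"angular":[0,0,-0.1]},{"jaw":-0.53,"xyz":[0,0,0],"angular":[0,0,-0.2]},{"jaw":-0.53,"xyz":[0,0,0],"angular":[0,0,-0.2]}]' >/dev/null && python3 look.py 7 175.5 && python3 -m creep '[{"jaw":-0.53,"xyz":[0,0,0],"angular":[0,0,-0.1]},{"jaw":-0.53,"xyz":[0,0,0],"angular":[0,0,-0.2]},{"jaw":-0.53,"xyz":[0,0,0],"angular":[0,0,-0.2]}]' >/dev/null && python3 look.py 8 175.5 &&  python3 -m creep '[{"jaw":-0.53,"xyz":[0,0,0],"angular":[0,0,-0.1]},{"jaw":-0.53,"xyz":[0,0,0],"angular":[0,0,-0.2]},{"jaw":-0.53,"xyz":[0,0,0],"angular":[0,0,-0.2]}]' >/dev/null && python3 look.py 9 175.5
```

```text
7.28 260 [120.8, 160.8, 181.0, 183.5] yaw 1.183 [517.  -35.  172.4] [ 0.8 -2.4  2.4] [-0.61 -0.25 -0.06] 20.6 1.3 -0.67
7.7 262 [120.5, 163.3, 181.2, 184.8] yaw 1.383 [517.3 -34.9 172.5] [ 2.  -3.6  1.8] [-0.73 -0.48 -0.09] 20.1 1.7 -0.52
8.12 262 [122.0, 165.3, 181.5, 184.6] yaw 1.584 [517.5 -34.6 172.5] [ 3.8 -3.1  2.5] [-0.65 -0.7  -0.08] 20.2 1.9 -0.37
8.55 248 [120.3, 162.5, 182.4, 186.9] yaw 1.784 [517.5 -34.3 172.5] [ 4.  -2.6  2.7] [-0.62 -0.85 -0.08] 20.1 2.0 -0.21
```

View pics/l9.png

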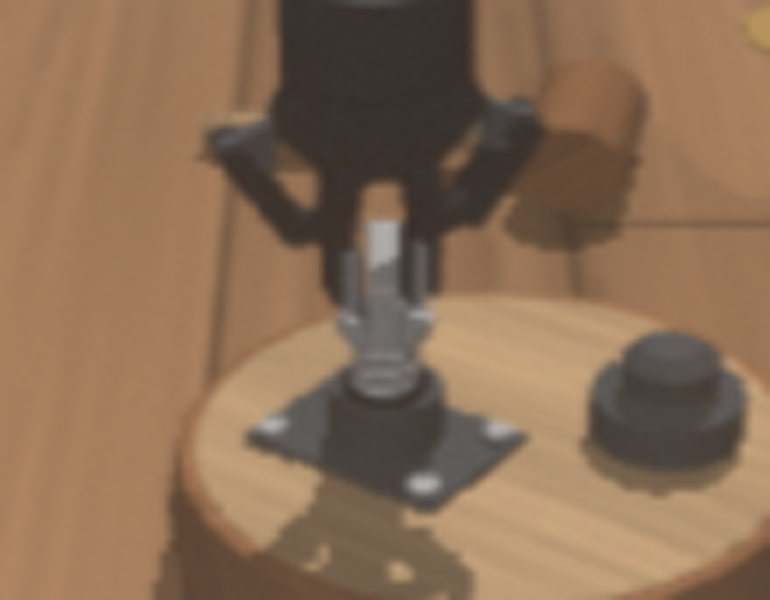

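```bash
python3 -m creep '[{"jaw":-0.53,"xyz":[0,0,-5],"angular":[0,0,0]},{"jaw":-0.53,"xyz":[0,0,-5],"angular":[0,0,0]},{"jaw":-0.53,"xyz":[0,0,-5],"angular":[0,0,0]}]' >/dev/null && python3 look.py 10 175.5 && python3 -m creep '[{"jaw":-0.53,"xyz":[0,0,0],"angular":[0,0,-0.1]},{"jaw":-0.53,"xyz":[0,0,0],"angular":[0,0,-0.2]},{"jaw":-0.53,"xyz":[0,0,0],"angular":[0,0,-0.2]}]' >/dev/null && python3 look.py 11 177 && python3 -m creep '[{"jaw":-0.53,"xyz":[0,0,0],"angular":[0,0,-0.1]},{"jaw":-0.53,"xyz":[0,0,0],"angular":[0,0,-0.2]},{"jaw":-0.53,"xyz":[0,0,0],"angular":[0,0,-0.2]}]' >/dev/null && python3 look.py 12 177 &&  python3 -m creep '[{"jaw":-0.53,"xyz":[0,0,0],"angular":[0,0,-0.1]},{"jaw":-0.53,"xyz":[0,0,0],"angular":[0,0,-0.2]},{"jaw":-0.53,"xyz":[0,0,0],"angular":[0,0,-0.2]}]' >/dev/null && python3 look.py 13 177
```

```text
8.97 264 [121.5, 164.4, 182.0, 188.2] yaw 1.787 [516.6 -33.7 177.3] [1.6 1.3 0.8] [ 0.31 -0.48 -0.01] 20.2 1.2 -0.21
9.4 250 [119.3, 160.7, 178.0, 187.4] yaw 1.985 [516.2 -34.4 177.2] [ 2.3  0.3 -1.1] [ 0.17 -0.28 -0.03] 19.7 0.8 -0.05
9.82 224 [121.2, 157.3, 179.2, 188.9] yaw 2.184 [517.4 -34.7 177.4] [ 4.9 -0.7 -1.3] [-0.03 -0.96 -0.02] 20.2 2.0 0.1
10.25 219 [119.8, 151.8, 174.1, 183.0] yaw 2.384 [517.7 -34.6 177.6] [ 4.2 -0.4 -0.7] [-0.11 -1.14 -0.12] 19.9 2.0 0.26
```

```bash
python3 -c "
import cv2,numpy as np
L=[cv2.imread(f'pics/l{i}.png')[170:430,270:500] for i in (9,10,11,12,13)]
cv2.imwrite('pics/m.png',np.hstack([cv2.resize(x,(160,181)) for x in L]))"
```

```text
(no output)
```

View pics/m.png

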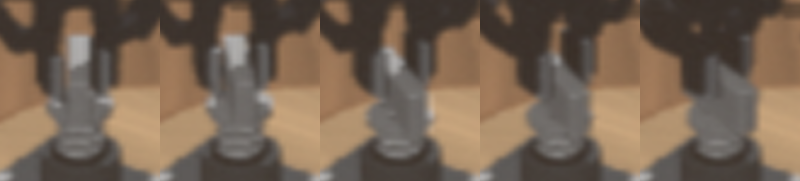

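```bash
python3 -c "
import cv2,numpy as np
for i in (2,5,7,9,10,11,12,13):
    x=cv2.imread(f'pics/l{i}.png',0);x=cv2.resize(x,(110,100),interpolation=cv2.INTER_AREA)
    print(i,x[42:72,52:58].mean(1).astype(int).tolist(), x[42:60,47:50].mean(1).astype(int).tolist())
"
```

```text
2 [53, 58, 65, 66, 67, 67, 67, 67, 66, 68, 78, 92, 100, 106, 107, 108, 109, 111, 102, 109, 115, 105, 108, 102, 71, 58, 65, 67, 65, 65] [94, 107, 113, 115, 106, 105, 106, 107, 106, 106, 106, 106, 109, 112, 125, 140, 148, 148]
5 [103, 118, 115, 105, 92, 88, 87, 87, 88, 90, 91, 93, 100, 104, 105, 106, 110, 113, 105, 111, 117, 106, 109, 104, 71, 59, 65, 66, 66, 65] [75, 80, 93, 104, 111, 112, 105, 101, 101, 101, 101, 101, 101, 101, 105, 121, 146, 148]
7 [150, 147, 139, 129, 115, 95, 89, 88, 88, 87, 90, 95, 97, 99, 102, 104, 108, 113, 105, 112, 116, 104, 107, 102, 71, 59, 65, 67, 65, 66] [82, 83, 86, 93, 99, 95, 93, 97, 106, 109, 110, 115, 121, 125, 129, 132, 143, 147]
9 [139, 126, 108, 99, 98, 100, 104, 103, 105, 104, 102, 103, 104, 104, 105, 105, 110, 116, 104, 110, 115, 105, 109, 105, 72, 59, 65, 67, 65, 65] [65, 66, 65, 66, 67, 66, 68, 72, 83, 105, 122, 126, 124, 128, 137, 147, 149, 148]
10 [128, 122, 107, 101, 100, 101, 104, 102, 102, 102, 103, 103, 104, 105, 105, 105, 109, 113, 103, 110, 114, 106, 110, 106, 73, 59, 65, 67, 66, 65] [75, 74, 74, 75, 75, 74, 76, 90, 111, 126, 138, 140, 126, 127, 135, 143, 149, 147]
11 [114, 118, 115, 113, 106, 101, 99, 98, 98, 99, 97, 96, 99, 101, 99, 102, 104, 106, 106, 111, 120, 107, 111, 105, 72, 59, 65, 67, 66, 66] [61, 62, 62, 62, 63, 63, 65, 76, 96, 115, 127, 134, 132, 127, 128, 125, 127, 139]
12 [90, 91, 88, 92, 98, 100, 98, 96, 97, 97, 96, 97, 98, 98, 99, 103, 106, 108, 106, 110, 116, 107, 109, 102, 71, 59, 65, 67, 66, 65] [52, 53, 53, 53, 54, 55, 58, 70, 92, 113, 127, 135, 132, 125, 123, 125, 130, 139]
13 [64, 71, 82, 89, 93, 94, 92, 91, 91, 93, 97, 98, 99, 100, 102, 103, 105, 107, 106, 109, 117, 109, 107, 98, 70, 59, 65, 67, 66, 65] [54, 55, 55, 57, 58, 59, 60, 68, 86, 106, 119, 133, 132, 128, 127, 126, 130, 139]
```

Run:
```python
from h import *
m=viewer.camera_model('side');Ti=np.linalg.inv(np.array(m['T']))
def pr(x,y,z):
    p=Ti@[x,y,z,1];return np.array([m['fx']*p[0]/p[2]+m['cx'],m['fy']*p[1]/p[2]+m['cy']])
ims={i:cv2.imread(f'pics/l{i}.png') for i in (2,9,11,13)}
out=[]
for i,yaw in ((2,.3),(9,1.57),(11,1.75),(13,2.13)):
    im=ims[i].copy()
    for zc,col in ((166,(0,255,0)),(156,(0,0,255))):
        c,s=np.cos(yaw),np.sin(yaw)
        for zz in (18,-18):
            pts=np.array([(pr(517+c*a-s*b,-35+s*a+c*b,zc+zz)+.5-[190,130])*[7,6] for a,b in((32,7),(32,-7),(-32,-7),(-32,7))])
            cv2.polylines(im,[pts.round().astype(int)],True,col,1)
    out.append(cv2.resize(im[170:430,270:500],None,fx=.85,fy=.85))
cv2.imwrite('pics/n.png',np.hstack(out))
```

```text
(no output)
```

View pics/n.png

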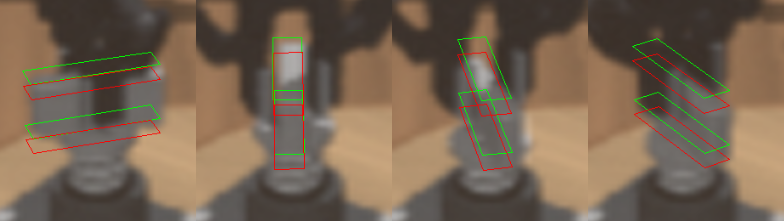

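```bash
cat > end.py <<'E'
from h import *
import sys
im,d=viewer.get_image('side');P=cloud('side',d)
g=cv2.cvtColor(im,cv2.COLOR_RGB2GRAY)
best=None
m0=(d>0)&(P[...,2]>125)&(P[...,2]<200)
X=P-[517,-35,0]
yaw=float(sys.argv[1])
a=X[...,0]*np.cos(yaw)+X[...,1]*np.sin(yaw);b=-X[...,0]*np.sin(yaw)+X[...,1]*np.cos(yaw)
for sg in (1,-1):
    m=m0&(sg*a>16)&(sg*a<38)&(abs(b)<13)
    print('end',sg,m.sum())
    for r in np.where(m.any(1))[0]:
        k=m[r];print(r,k.sum(),P[r][k][:,2].mean().round(1),'a',np.median(a[r][k]).round(1),'b',np.median(b[r][k]).round(1),'g',int(g[r][k].mean()))
E
python3 end.py 2.13; python3 -c "
from cell import viewer;import numpy as np
m=viewer.camera_model('side');print(np.round(m['T'],2),m['fx'])"
```

```text
end 1 2
181 2 140.3 a 20.7 b 4.7 g 103
end -1 108
170 1 199.4 a -16.7 b 8.6 g 55
171 1 198.1 a -17.8 b 12.5 g 67
172 1 195.3 a -18.4 b 12.9 g 85
173 1 190.9 a -16.8 b 12.0 g 89
174 1 186.1 a -16.3 b 8.5 g 88
175 2 183.9 a -17.0 b 10.6 g 90
176 2 180.6 a -17.1 b 10.7 g 90
177 3 173.4 a -20.3 b -5.4 g 104
178 8 172.8 a -20.8 b -0.1 g 103
179 9 171.4 a -26.3 b 1.8 g 104
180 8 169.8 a -29.6 b 2.3 g 107
181 9 166.3 a -32.0 b 3.4 g 101
182 7 164.2 a -33.0 b 3.1 g 103
183 6 160.4 a -31.9 b 1.2 g 103
184 7 156.8 a -32.9 b 2.9 g 103
185 7 153.8 a -32.7 b 3.1 g 104
186 7 150.3 a -30.7 b 2.9 g 104
187 7 147.5 a -33.6 b 3.5 g 106
188 8 141.9 a -28.1 b 1.6 g 108
189 7 138.5 a -31.9 b 1.8 g 111
190 6 133.9 a -21.1 b 2.2 g 104
[[ 1.0000e+00 -1.0000e-02  3.0000e-02  5.1979e+02]
 [-3.0000e-02 -5.7000e-01  8.2000e-01 -8.9208e+02]
 [ 0.0000e+00 -8.2000e-01 -5.7000e-01  7.2912e+02]
 [ 0.0000e+00  0.0000e+00  0.0000e+00  1.0000e+00]] 359.69558110436105
```

```bash
python3 -m creep '[{"jaw":-0.53,"xyz":[-1.5,0.3,8],"angular":[0,0,0]},{"jaw":-0.53,"xyz":[-1.5,0.3,8],"angular":[0,0,0.15]},{"jaw":-0.53,"xyz":[-1.5,0.3,8],"angular":[0,0,0.3]},{"jaw":-0.53,"xyz":[-1.5,0.3,8],"angular":[0,0,0.45]},{"jaw":-0.53,"xyz":[-1.5,0.3,8],"angular":[0,0,0.6]},{"jaw":-0.53,"xyz":[-1.5,0.3,8],"angular":[0,0,0.75]},{"jaw":-0.53,"xyz":[-1.5,0.3,8],"angular":[0,0,0.9]},{"jaw":-0.53,"xyz":[-1.5,0.3,8],"angular":[0,0,1.05]},{"jaw":-0.53,"xyz":[-1.5,0.3,8],"angular":[0,0,1.2]},{"jaw":-0.53,"xyz":[-1.5,0.3,8],"angular":[0,0,1.35]},{"jaw":-0.53,"xyz":[-1.5,0.3,8],"angular":[0,0,1.5]},{"jaw":-0.53,"xyz":[-1.5,0.3,8],"angular":[0,0,1.5]}]'; python3 look.py 14; python3 end.py 1.15
```

```text
clock: 11.8
eef_pos: [517.0, -35.2, 168.7]
tool_rot: [-3.14, 0.002, 0.888]
force: [2.4, 0.1, -0.3]
width: 20.1
gripper_force: 0.8
11.85 206 [120.2, 155.0, 171.5, 180.9] yaw 0.889 [517.  -35.3 168.8] [ 1.8  0.8 -2.1] [ 0.04 -0.4   0.01] 19.7 0.7 -0.9
end 1 0
end -1 87
172 1 194.7 a -18.0 b -12.7 g 63
173 1 191.3 a -17.8 b -12.6 g 80
178 2 170.8 a -16.8 b 0.3 g 120
179 5 170.1 a -20.7 b -1.5 g 130
180 6 170.0 a -25.3 b -1.7 g 121
181 8 167.5 a -28.3 b -6.4 g 104
182 7 164.8 a -29.5 b -5.0 g 99
183 6 162.6 a -31.1 b -4.8 g 101
184 6 159.5 a -30.3 b -4.2 g 101
185 7 155.2 a -29.9 b -6.1 g 100
186 7 151.8 a -31.1 b -6.4 g 100
187 7 148.0 a -28.2 b -5.6 g 101
188 7 144.6 a -30.0 b -5.3 g 102
189 7 140.7 a -29.6 b -5.7 g 107
190 6 137.7 a -29.3 b -5.9 g 102
191 4 130.3 a -16.8 b -6.9 g 110
```

```bash
python3 -m creep '[{"jaw":-0.53,"xyz":[0,0,0],"angular":[0,0,0.18]},{"jaw":-0.53,"xyz":[0,0,0],"angular":[0,0,0.36]},{"jaw":-0.53,"xyz":[0,0,0],"angular":[0,0,0.54]},{"jaw":-0.53,"xyz":[0,0,0],"angular":[0,0,0.72]},{"jaw":-0.53,"xyz":[0,0,0],"angular":[0,0,0.9]},{"jaw":-0.53,"xyz":[0,0,0],"angular":[0,0,1.08]},{"jaw":-0.53,"xyz":[0,0,0],"angular":[0,0,1.26]},{"jaw":-0.53,"xyz":[0,0,0],"angular":[0,0,1.44]},{"jaw":-0.53,"xyz":[0,0,0],"angular":[0,0,1.62]},{"jaw":-0.53,"xyz":[0,0,0],"angular":[0,0,1.8]},{"jaw":-0.53,"xyz":[0,0,0],"angular":[0,0,1.95]},{"jaw":-0.53,"xyz":[0,0,0],"angular":[0,0,1.95]}]'; python3 look.py 15
```

```text
clock: 13.4
eef_pos: [516.9, -34.4, 168.7]
tool_rot: [3.14, 0.002, -1.06]
force: [0.9, 2.1, -0.6]
width: 20.1
gripper_force: 1.0
13.45 241 [125.3, 153.4, 171.1, 179.6] yaw -1.059 [517.1 -34.6 168.8] [ 1.5  2.2 -0.7] [ 0.5  -0.1   0.02] 20.1 1.0 -2.34
```

View pics/l15.png

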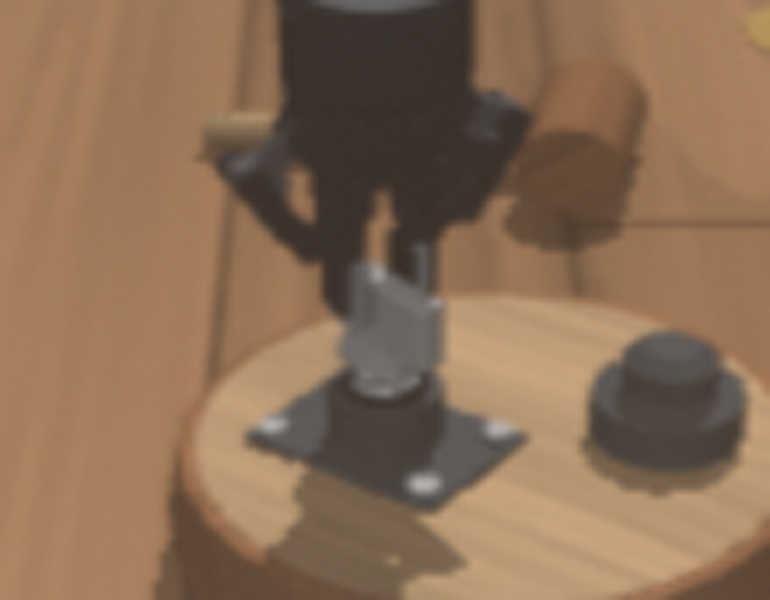

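```bash
python3 -m creep '[{"jaw":1,"xyz":[0,0,0],"angular":[0,0,0]},{"jaw":1,"xyz":[0,0,0],"angular":[0,0,0]},{"jaw":1,"xyz":[0,0,0],"angular":[0,0,0]},{"jaw":1,"xyz":[0,0,0],"angular":[0,0,0]},{"jaw":1,"xyz":[0,0,-25],"angular":[0,0,0]},{"jaw":1,"xyz":[0,0,-25],"angular":[0,0,-0.18]},{"jaw":1,"xyz":[0,0,-25],"angular":[0,0,-0.36]},{"jaw":1,"xyz":[0,0,-25],"angular":[0,0,-0.54]},{"jaw":1,"xyz":[0,0,-25],"angular":[0,0,-0.72]},{"jaw":1,"xyz":[0,0,-25],"angular":[0,0,-0.9]},{"jaw":1,"xyz":[0,0,-25],"angular":[0,0,-1.08]},{"jaw":1,"xyz":[0,0,-25],"angular":[0,0,-1.26]}]'
python3 - <<'E'
from h import *
im,d=viewer.get_image('side');P=cloud('side',d)
s=silhouettes('side','tee_bar');hsv=cv2.cvtColor(im,cv2.COLOR_RGB2HSV)
X=P-[517,-35,0];m=(d>0)&(np.hypot(X[...,0],X[...,1])<42)&(P[...,2]>140)&(P[...,2]<180)&(hsv[...,1]<70)&(hsv[...,2]>75)
q=P[m]
print(m.sum(),np.percentile(q,[2,50,98],axis=0).round(1).tolist())
# front face fit: z 140-160
f=q[(q[:,2]<163)][:,:2].astype(np.float32)
print(cv2.minAreaRect(f))
v=cv2.fitLine(f,cv2.DIST_HUBER,0,.01,.01).ravel();print('yaw',np.arctan2(v[1],v[0]),v)
t=q[q[:,2]>165][:,:2].astype(np.float32)
if len(t)>5: v=cv2.fitLine(t,cv2.DIST_HUBER,0,.01,.01).ravel();print('top',len(t),np.arctan2(v[1],v[0]),v)
E
```

```text
clock: 14.95
eef_pos: [518.0, -35.6, 194.4]
tool_rot: [3.141, 0.0, 0.203]
force: [-1.0, -0.0, -0.6]
width: 84.9
gripper_force: 0.0
152 [[498.0, -63.8, 140.7], [518.1, -43.5, 156.1], [540.6, -16.9, 168.6]]
((516.8070068359375, -41.4101448059082), (10.090187072753906, 61.10701370239258), 44.90907287597656)
yaw -0.8902261 [  0.6292363   -0.77721405 517.4517     -42.699562  ]
top 36 -0.8729257 [  0.64258766  -0.76621217 516.67993    -36.766975  ]
```

```bash
python3 -m creep '[{"jaw":1,"xyz":[0,0,0],"angular":[0,0,-0.18]},{"jaw":1,"xyz":[0,0,0],"angular":[0,0,-0.36]},{"jaw":1,"xyz":[0,0,0],"angular":[0,0,-0.54]},{"jaw":1,"xyz":[0,0,0],"angular":[0,0,-0.72]},{"jaw":1,"xyz":[0,0,0],"angular":[0,0,-0.9]},{"jaw":1,"xyz":[0,0,0],"angular":[0,0,-1.08]},{"jaw":1,"xyz":[0,0,0],"angular":[0,0,-1.26]},{"jaw":1,"xyz":[0,0,0],"angular":[0,0,-1.44]},{"jaw":1,"xyz":[0,0,0],"angular":[0,0,-1.62]},{"jaw":1,"xyz":[0,0,0],"angular":[0,0,-1.8]},{"jaw":1,"xyz":[0,0,0],"angular":[0,0,-1.98]},{"jaw":1,"xyz":[0,0,0],"angular":[0,0,-2.05]}]'; python3 -m creep '[{"jaw":1,"xyz":[0,0,0],"angular":[0,0,0]},{"jaw":1,"xyz":[0,0,15],"angular":[0,0,0]},{"jaw":1,"xyz":[0,0,30],"angular":[0,0,0]},{"jaw":0,"xyz":[0,0,30],"angular":[0,0,0]},{"jaw":-0.4,"xyz":[0,0,30],"angular":[0,0,0]},{"jaw":-0.54,"xyz":[0,0,30],"angular":[0,0,0]},{"jaw":-0.54,"xyz":[0,0,30],"angular":[0,0,0]},{"jaw":-0.54,"xyz":[0,0,30],"angular":[0,0,0]}]'; python3 look.py 16
```

```text
clock: 16.55
eef_pos: [517.9, -35.7, 194.1]
tool_rot: [-3.141, -0.0, 2.246]
force: [0.8, 0.5, -0.2]
width: 85.4
gripper_force: 0.0
clock: 17.55
eef_pos: [518.2, -35.4, 164.5]
tool_rot: [3.141, 0.0, 2.247]
force: [-0.9, -0.2, 0.4]
width: 19.6
gripper_force: 0.0
17.6 210 [125.0, 152.0, 169.1, 178.6] yaw 2.247 [518.2 -35.5 164.5] [-0.2  0.4  0.2] [ 0.02 -0.04 -0.01] 19.7 0.0 0.17
```

```bash
python3 -m creep '[{"jaw":-0.54,"xyz":[0,0,0],"angular":[0,0,0.16]},{"jaw":-0.54,"xyz":[0,0,0],"angular":[0,0,0.32]},{"jaw":-0.54,"xyz":[0,0,0],"angular":[0,0,0.48]},{"jaw":-0.54,"xyz":[0,0,0],"angular":[0,0,0.64]},{"jaw":-0.54,"xyz":[0,0,0],"angular":[0,0,0.8]},{"jaw":-0.54,"xyz":[0,0,0],"angular":[0,0,0.96]},{"jaw":-0.54,"xyz":[0,0,0],"angular":[0,0,1.12]},{"jaw":-0.54,"xyz":[0,0,0],"angular":[0,0,1.28]},{"jaw":-0.54,"xyz":[0,0,0],"angular":[0,0,1.44]},{"jaw":-0.54,"xyz":[0,0,0],"angular":[0,0,1.6]},{"jaw":-0.54,"xyz":[0,0,0],"angular":[0,0,1.76]},{"jaw":-0.54,"xyz":[0,0,0],"angular":[0,0,1.9]}]'; python3 look.py 17; python3 -m creep '[{"jaw":-0.54,"xyz":[0,0,2],"angular":[0,0,0.16]},{"jaw":-0.54,"xyz":[0,0,3],"angular":[0,0,0.32]},{"jaw":-0.54,"xyz":[0,0,3],"angular":[0,0,0.48]},{"jaw":-0.54,"xyz":[0,0,3],"angular":[0,0,0.64]},{"jaw":-0.54,"xyz":[0,0,3],"angular":[0,0,0.8]},{"jaw":-0.54,"xyz":[0,0,3],"angular":[0,0,0.96]},{"jaw":-0.54,"xyz":[0,0,3],"angular":[0,0,1.12]},{"jaw":-0.54,"xyz":[0,0,3],"angular":[0,0,1.28]},{"jaw":-0.54,"xyz":[0,0,3],"angular":[0,0,1.44]},{"jaw":-0.54,"xyz":[0,0,3],"angular":[0,0,1.6]},{"jaw":-0.54,"xyz":[0,0,3],"angular":[0,0,1.6]}]'; python3 look.py 18; python3 end.py -1.05
```

```text
clock: 19.1
eef_pos: [517.8, -34.7, 164.1]
tool_rot: [-3.141, 0.0, 0.343]
force: [0.0, -0.1, -3.2]
width: 20.2
gripper_force: 1.5
19.15 229 [124.5, 144.4, 164.3, 167.7] yaw 0.339 [517.8 -34.7 164.1] [ 0.5  1.2 -0.2] [0.22 0.02 0.06] 19.8 0.4 -1.26
clock: 20.52
eef_pos: [518.3, -34.5, 161.2]
tool_rot: [-3.141, 0.0, -1.249]
force: [-0.1, 1.9, -1.3]
width: 20.0
gripper_force: 0.8
20.57 224 [124.0, 150.8, 167.2, 175.3] yaw -1.248 [518.3 -34.7 161.3] [ 1.3  1.6 -0.9] [ 0.46 -0.19 -0.01] 19.8 0.9 -2.41
end 1 97
169 1 196.2 a 16.8 b 11.5 g 53
172 1 187.5 a 18.4 b 10.5 g 55
174 1 179.2 a 16.2 b 11.8 g 90
180 3 162.7 a 20.0 b 5.9 g 100
181 5 161.0 a 20.6 b 2.4 g 107
182 7 160.9 a 26.2 b -0.8 g 108
183 7 160.5 a 32.5 b -1.3 g 115
184 7 157.2 a 31.6 b -1.9 g 108
185 8 153.5 a 32.4 b -2.9 g 105
186 8 150.1 a 31.3 b -2.5 g 105
187 8 146.7 a 32.9 b -3.0 g 105
188 7 143.9 a 31.1 b -1.5 g 106
189 7 140.2 a 31.9 b -1.9 g 106
190 7 137.1 a 32.9 b -1.8 g 106
191 9 132.3 a 31.3 b -4.0 g 107
192 8 129.2 a 27.9 b -3.9 g 104
193 3 127.6 a 30.9 b -2.2 g 88
end -1 2
174 2 161.9 a -18.0 b 6.9 g 141
```

```bash
python3 -m creep '[{"jaw":-0.65,"xyz":[0,0,0],"angular":[0,0,0]},{"jaw":-0.8,"xyz":[0,0,0],"angular":[0,0,0]},{"jaw":-1,"xyz":[0,0,0],"angular":[0,0,0]},{"jaw":-1,"xyz":[0,0,0],"angular":[0,0,0]},{"jaw":-1,"xyz":[0,0,0],"angular":[0,0,0]},{"jaw":-1,"xyz":[0,0,0],"angular":[0,0,0]}]'; python3 look.py 19; python3 end.py -1.25|head -14
```

```text
clock: 21.38
eef_pos: [518.9, -35.6, 161.7]
tool_rot: [-3.14, -0.001, -1.253]
force: [4.8, 0.5, 4.1]
width: 12.2
gripper_force: 61.6
21.43 201 [122.8, 151.6, 168.9, 176.4] yaw -1.253 [518.8 -35.6 161.7] [4.2 1.3 4. ] [ 0.22 -0.95 -0.06] 12.5 61.6 -2.42
end 1 83
171 1 195.8 a 16.8 b -6.8 g 92
173 2 189.8 a 16.2 b -11.1 g 62
181 5 161.7 a 16.8 b 1.6 g 103
182 6 161.4 a 25.0 b 0.2 g 104
183 5 160.5 a 27.5 b 0.4 g 111
184 7 158.8 a 32.5 b -0.9 g 113
185 6 156.7 a 31.8 b 0.7 g 110
186 7 151.4 a 30.0 b -1.0 g 107
187 7 148.4 a 32.4 b -1.0 g 108
188 7 144.6 a 32.1 b -1.0 g 107
189 6 143.0 a 32.6 b 0.4 g 107
190 6 139.3 a 32.4 b 0.7 g 103
191 6 135.4 a 32.3 b 0.6 g 102
```

View pics/l19.png

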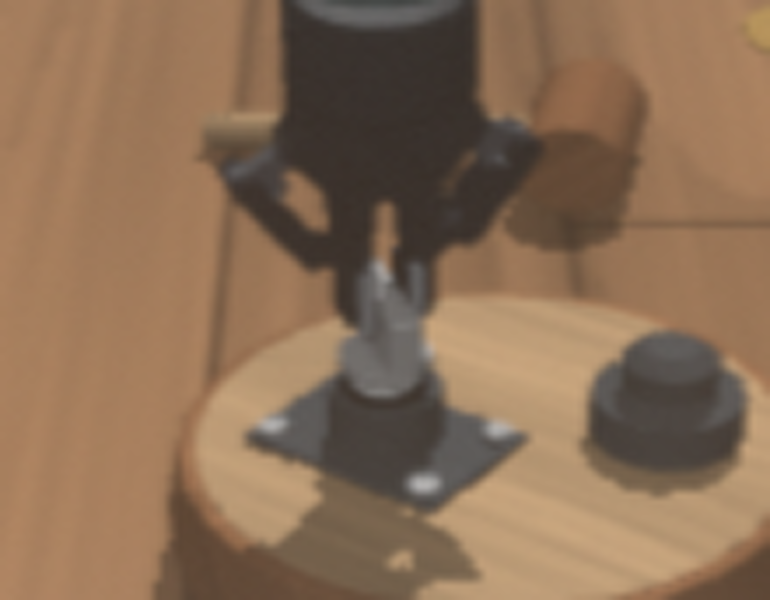

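The side view shows the fingers closed on the T-bar at about (390, 300), with the flange now just above the boss. The weight and mallet have not moved, so I'm handing in.

```bash
python3 -c "
from cell import ctrl;print(ctrl.finish_job())"
```

```text
the job is handed in; nothing more can be done
None
```

The screw dropped about 2.1 rad back, and I turned it about 0.4 rad past that before I was sure; it then went forward one full turn (about 6.1 rad from the drop, 6.6 from where I reversed, estimated from the camera), sank about 10 mm, and was handed in still gripped, with nothing else touched.

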